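# Carry a covered parts can shut, slide its cover aside and tip it out

### The arm

A 6-joint arm with a two-finger parallel gripper is mounted at the origin on the work surface; the furniture and walls round the work are solid. World frame = base frame: x ahead of the robot, y to its left, z up, the work surface at z = 0. Lengths are in m, angles in degrees, forces in N, time in s.
With the tool pointing down it reaches from about 0.375 to 0.75 m from the base axis. Payload 9 kg.
Tool frame: the origin (TCP) lies where the fingers leave the gripper's body, on its centre line; the fingertips stand 73 mm ahead of it and the grasp point (between the pads) lies 54 mm ahead of it (robot.tip_reach is the distance from the TCP to the fingertips, in m); z points along the fingers, y is the direction in which the jaws open and shut (so a half turn about z gives the same grasp; the last joint's range is limited). The gripper opens to 85 mm and grips with 20 to 120 N. Pads are 22 mm wide; open, the fingers measure 114 mm over their backs; the gripper's body (76 mm by 85 mm) begins 54 mm behind the grasp point. The pads swing forward as they close: fully open they stand 13 mm farther back than shut.
Start: joints at [-77.103, 5.964, 5.575, 89.605, 0, 77.527], TCP at [0.257, -0.542, 0.304] pointing down, gripper open.
Joint ranges: [-171.21, 171.21], [-48.23, 106.86], [-62.78, 66.21], [-105.2, 120.99], [-86.42, 89.51], [-180, 180]. Speed limits (degrees/s): [127.2, 127.2, 147.25, 180, 180, 180].

### API

Orientations are given as [roll, pitch, yaw] about the fixed x, y, z axes, in that order (R = Rz(yaw) Ry(pitch) Rx(roll)).
In Python, from plant import robot gives the robot as it stands. Calls block until the motion is done:
- robot.move_pose(position, orientation): joint-space move of the TCP to a pose.
- robot.line_to(position, vel=0.15, rotation=None, guard=None): straight line of the TCP; rotation=None keeps the orientation; vel is the mean speed in m/s. With guard (N) it stops when the force on the tool has changed by that much, and returns True; else False.
- robot.goto_joints(angles): joint-space move.
- robot.set_gripper(opening): finger opening in m; the grip force is fixed at half the most; returns when the fingers have stopped.
- robot.pause(seconds).
- robot.ik(position, orientation): joint angles nearest the present ones, or None.
- robot.observe(): the state.
- robot.grab_frame(name): name is "side" or "top" or "wrist"; returns the picture (480x640x3 uint8, blue, green, red); there is no depth.
- robot.get_calibration(name): a dict with "vertical_fov" (degrees; the focal length in pixels is half the picture's height over the tangent of half this angle, whatever the lens; pixels are square), "cx", "cy" (the principal point, pixels), "rvec" (rotation vector, rad) and "tvec" (3), from world to camera coordinates, as OpenCV has them. Camera axes: x right, y down, z forward; pixel columns grow to the right and rows downward; lengths in m; the calibration is good to about 2 mm. A picture is of the moment at which its call begins: read the wrist's pose just before it. get_calibration takes no time and is no camera call; for the wrist camera it gives the pose at the moment of the call.
A pose or a line that the arm cannot do raises robot.IKError and nothing moves.
- robot.job_done(): hands the job in, once; it reports no verdict.
The state is a dict: "time": time; "q": joint angles; "qvel": joint speeds; "joint_torque": joint torques, N m; "tool_pos": TCP position; "tcp_rot": TCP orientation; "ft_force": force on the tool from outside, world axes, zero at the start; "torque": the same for the moment, N m; "gripper_width": finger opening in m.
Only numpy, scipy, OpenCV 4.12 (cv2) and the standard library are available. Lean on these libraries where they do the work, as an engineer would, in place of code of your own. Each camera call takes 0.05 s, during which the arm holds its last target. There are 200 camera calls.

### The job

Empty the taller of the two covered metal parts cans into the grey sorting tray. Pinch the can's upright tongue and the upright fin of its loose cover together, so that your fingers hold the cover shut, carry it like that into the pocket of the wooden tipping cradle beside the tray and let go; then slide the cover fully aside and push the cradle's black roller bar from behind toward the tray until the cradle has tipped right over and the steel balls lie in the tray. Do not disturb the lower can.

Things in the scene. Friction and masses are not known exactly. Their poses are not given: they have to be found in the camera images.
- can: the taller can, to be emptied: aluminium box 62 (x) x 50 (y) x 50 mm high, 0.25 kg filled. Origin: centre of underside, z up. An upright tongue (24 mm wide, 4 thick, top 86 mm above origin) stands on its -x end, outer face x = -35 mm. Shut, tongue and cover fin measure 54 mm over their outer faces, centred on x = -8 mm, 46 mm gap between; pinch them from above along x: that presses the cover shut
- can_cover: its flat steel cover, 61 x 48 x 3 mm, in side rails on the rim. Slides freely (under 1 N) along the can's +x, away from the tongue, from shut to a stop at 58 mm; cannot come off. Origin: centre of underside, axes as the can's; shut, it lies 50 mm above the can's origin. Upright fin 24 mm wide, at x = 15 to 19 mm, top 36 mm above this origin: push it from the tongue's side to open
- low_can: the other, lower can, to be left alone: same footprint, tongue, cover and fin, but only 28 mm high (64 mm to the top of the tongue). Origin: centre of its underside; axes as the taller can's
- pocket (a point): centre of the pocket floor of the wooden tipping cradle, 49 mm above the table. x along the hinge, -y toward the tray, z up. Pocket 82 (x) x 70 (y) mm inside, so the can stands in it upright, long side along x (either way round), 10 mm to spare all round. Above its floor the front wall is 36 mm, the side walls 30 mm high; the back wall (+y) 30 mm
- roller (a point): middle of the cradle's black push roller: a free-turning bar 13 mm thick, 80 mm long along x, between two posts behind the pocket (+y), 135 mm above the table; axes as the pocket's; open below it down to the back wall, 79 mm above the table. Push the roller from behind toward -y with the fingertips 12 to 20 mm below its centre, level, for about 110 mm; it rises up to 33 mm on its arc. A few newtons, damped
- cradle (a joint): tilt of the cradle about its hinge (along x, 43 mm to -y of the pocket centre and 4 mm below its floor): 0 upright, up to a stop at 1.85 rad tipped toward the tray. Below about 0.9 rad it falls back, beyond that it falls on slowly by itself and stays tipped
- tray (a point): centre of the inner floor of the fixed grey open sorting tray (122 x 162 mm inside, walls 24 mm above this floor), 9 mm above the table, on one base with the cradle, 138 mm to the -y side of the pocket centre; axes as the upright pocket's
- ball_a_center (a point): centre of one of the two loose steel balls, 18 mm across, hidden in the taller can
- ball_b_center (a point): centre of the other steel ball, 18 mm across

How it is judged (in metres and radians):
On the way, in this order (a step that is already met when the one before it is completed fails the run):
1. the taller can is lifted, with the fingers pinching its cover shut (height (world z) of can above 0.035 m and x of can_cover in the frame of can below 0.008 m and contact force between the fingers and can_cover above 0.8 N), for 0.2 s.
2. the can stands in the cradle's pocket, still shut, let go (horizontal distance between can and pocket below 0.02 m and z of can in the frame of pocket below 0.008 m and angle between can's own z axis and vertical below 0.15 rad and x of can_cover in the frame of can below 0.012 m and contact force between the fingers and can below 0.2 N and value of joint cradle below 0.15 rad), for 0.2 s.
3. the cover is slid fully aside while the cradle is upright (horizontal distance between can and pocket below 0.02 m and z of can in the frame of pocket below 0.008 m and angle between can's own z axis and vertical below 0.15 rad and x of can_cover in the frame of can above 0.046 m and value of joint cradle below 0.15 rad), for 0.2 s.
At the end, for the whole second after the job is handed in: The cradle is tipped over (more than 1.6 rad), the can's cover is still at least 40 mm open, and both steel balls lie on the floor of the grey tray, inside its walls; the lower can is within 30 mm of where it stood (distance of low_can from where it was at the start of the episode below 0.03 m and value of joint cradle above 1.6 rad and x of can_cover in the frame of can above 0.04 m and x of ball_a_center in the frame of tray between -0.063 and 0.063 m and y of ball_a_center in the frame of tray between -0.083 and 0.083 m and z of each of ball_a_center, ball_b_center in the frame of tray below 0.022 m and x of ball_b_center in the frame of tray between -0.063 and 0.063 m and y of ball_b_center in the frame of tray between -0.083 and 0.083 m); the robot touches nothing.
It fails at once if the lower can is moved by more than 30 mm (distance of low_can from where it was at the start of the episode above 0.03 m).
It fails at once if the cover slides open more than 15 mm before the can is at the cradle (x of can_cover in the frame of can above 0.015 m and horizontal distance between can and pocket above 0.05 m and value of joint cradle below 0.15 rad).
It fails at once if the cradle is tipped with the cover not yet aside (value of joint cradle above 0.5 rad and x of can_cover in the frame of can below 0.03 m).
It also fails if it takes over 69 s, if anything falls off the work surface, if the arm or the gripper's body presses on something with over 40 N, if the wrist force passes 120 N, or if a joint passes its speed limit or range.

## Working session

There is one attempt and no reset: what is moved stays moved. The work goes in short steps, each a Python script; the robot and the scene stay as the last script left them, time stands still between calls to the robot, and variables do not carry over. Pictures are saved under pics/ and viewed, about 8 in all and at most 12, crops included, and the job is handed in when it is done.

```bash
ls; mkdir -p pics; python3 - <<'E'
from plant import robot
import cv2
for n in("top","side"):
    c=robot.get_calibration(n);print(n,c)
    cv2.imwrite(f"pics/{n}0.png",robot.grab_frame(n))
print(robot.observe(),robot.tip_reach)
E
```

```text
pics
top {'vertical_fov': 48.7485309368342, 'cx': 322.6602617995997, 'cy': 238.96076531647861, 'rvec': array([ 2.20907192, -2.18569443,  0.07415272]), 'tvec': array([0.03059265, 0.41671294, 1.05956873])}
side {'vertical_fov': 51.40185847909719, 'cx': 313.26652758178045, 'cy': 244.18444372189975, 'rvec': array([ 0.05393473, -2.5937726 ,  1.74152684]), 'tvec': array([0.42540551, 0.10218373, 1.0343564 ])}
{'time': 0.1, 'q': array([-7.71011709e+01,  5.99490788e+00,  5.53261454e+00,  8.96053053e+01,
        4.11966705e-04,  7.75261131e+01]), 'qvel': array([-0.04291912, -0.02912651,  0.049784  ,  0.02335698, -0.08487373,
       -0.05916021]), 'joint_torque': array([ 6.69082321e-03, -5.58199954e+01,  5.04725575e+01,  1.28357174e-02,
       -2.19264339e-04,  6.00892776e-06]), 'tool_pos': array([ 0.2570592 , -0.54191076,  0.30321356]), 'tcp_rot': array([-1.79934086e+02, -1.50031772e-02,  2.53727072e+01]), 'ft_force': array([-0.86937435, -0.10964884, -0.44010825]), 'torque': array([ 0.01746118, -0.01237616, -0.00183986]), 'gripper_width': 0.08513024707602804} 0.0726
```

View pics/top0.png

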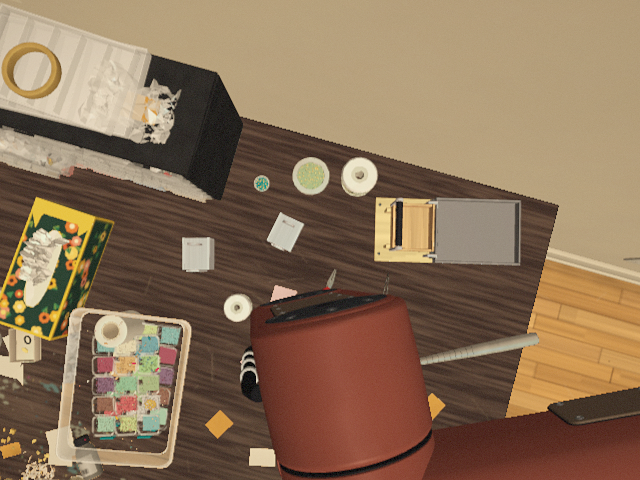

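View pics/side0.png

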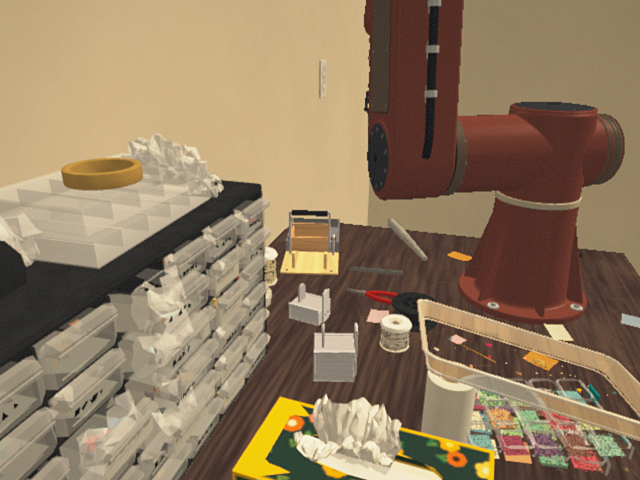

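The top view shows cans at about (198,254) and (286,232), with the cradle at (405,230) and tray at (478,231). In the side view the nearer can, at (335,357), looks taller. I'll enlarge the views.

```bash
cat > h.py <<'E'
import numpy as np, cv2
from plant import robot
def cam(n,c=None):
    c=c or robot.get_calibration(n); R=cv2.Rodrigues(np.array(c["rvec"]))[0]; t=np.array(c["tvec"]).ravel()
    f=240/np.tan(np.radians(c["vertical_fov"])/2); return R,t,f,c["cx"],c["cy"]
def ray(K,u,v):
    R,t,f,cx,cy=K; return -R.T@t, R.T@np.array([(u-cx)/f,(v-cy)/f,1])
def on_plane(K,u,v,z):
    o,d=ray(K,u,v); return o+d*(z-o[2])/d[2]
def proj(K,p):
    R,t,f,cx,cy=K; q=R@np.array(p)+t; return np.array([cx+f*q[0]/q[2],cy+f*q[1]/q[2]])
E
python3 - <<'E'
from h import *
a=cv2.imread("pics/top0.png");b=cv2.imread("pics/side0.png")
r=lambda i,x,y,w,h,s:cv2.resize(i[y:y+h,x:x+w],None,fx=s,fy=s,interpolation=cv2.INTER_CUBIC)
o=np.zeros((600,800,3),np.uint8)
p=r(a,170,200,140,80,5.7);o[:300,:800]=0
p=r(a,170,195,160,60+20,5);o[:400,:800]=p
p=r(b,280,275,90,110,1.8)
p=r(a,365,185,165,90,2.2);o[400:400+p.shape[0],:p.shape[1]]=p
p=r(b,275,275,90,110,1.8);o[400:598,400:562]=p
p=r(b,275,200,70,80,2.4);o[400:592,600:768]=p
cv2.imwrite("pics/c1.png",o)
K=cam("top")
print("C",-K[0].T@K[1],-cam("side")[0].T@cam("side")[1])
for u,v,z in[(198,254,.05),(286,232,.03),(405,230,.05),(478,231,.01)]:print(on_plane(K,u,v,z))
E
```

```text
C [0.35512616 0.04576103 1.08123209] [0.39261352 0.93429177 0.48400211]
[0.38227043 0.27720256 0.05      ]
[0.42837984 0.10822828 0.03      ]
[ 0.43348236 -0.12540063  0.05      ]
[ 0.43613673 -0.28075669  0.01      ]
```

View pics/c1.png

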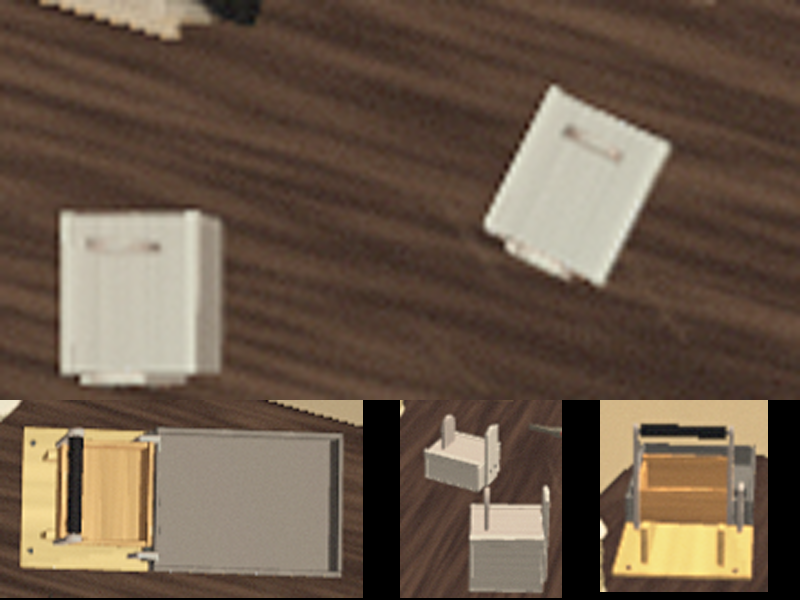

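Crop: the left can is clearly the taller one. Its tongue faces the robot (-x) and its fin is on +x, so its yaw is about 0. The cradle is roughly world-aligned, tipping toward -y. Next come wrist views over the can and the cradle.

```bash
python3 - <<'E'
from h import *
for p in([.375,.277,.31],[.433,-.14,.36]):
    for y in(90,-90): print(p,y,robot.ik(p,[180,0,y]))
K=cam("wrist");s=robot.observe();print("cam",-K[0].T@K[1],K[0][2],s["tool_pos"])
# cradle first (on the way), then can
for i,(p,y) in enumerate((([.433,-.14,.36],90),([.375,.277,.31],90))):
    robot.move_pose(p,[180,0,y]);robot.pause(.2)
    c=robot.get_calibration("wrist");im=robot.grab_frame("wrist")
    np.save(f"w{i}.npy",c,allow_pickle=True);cv2.imwrite(f"pics/w{i}.png",im)
    K=cam("",c);print("cam",-K[0].T@K[1],K[0][2],proj(K,[.433,-.125,.05]),proj(K,[.382,.277,.05]))
print(robot.observe()["time"])
E
```

```text
[0.375, 0.277, 0.31] 90 [ 20.3120734  -17.45345269 -15.78388033  91.66957235   0.
 110.3120734 ]
[0.375, 0.277, 0.31] -90 [ 20.3120734  -17.45345269 -15.78388033  91.66957235   0.
 -69.6879266 ]
[0.433, -0.14, 0.36] 90 [-34.46371478 -18.06980533 -11.03004224  97.03976309   0.
  55.53628522]
[0.433, -0.14, 0.36] -90 [ -34.46371478  -18.06980533  -11.03004224   97.03976309    0.
 -124.46371478]
cam [ 0.32343768 -0.50983137  0.37369539] [-0.26523722 -0.1253685  -0.95599788] [ 0.2570592  -0.54191076  0.30321356]
cam [ 0.43178836 -0.06571782  0.43026074] [-8.43668906e-04 -2.94329860e-01 -9.55703522e-01] [321.03365125 186.37758962] [ 250.32994906 -362.83422933]
cam [0.37432445 0.35135729 0.38053758] [-3.28191581e-04 -2.94563281e-01 -9.55631920e-01] [366.83292312 520.38528592] [327.93086194 210.52239481]
3.7917
```

View pics/w0.png

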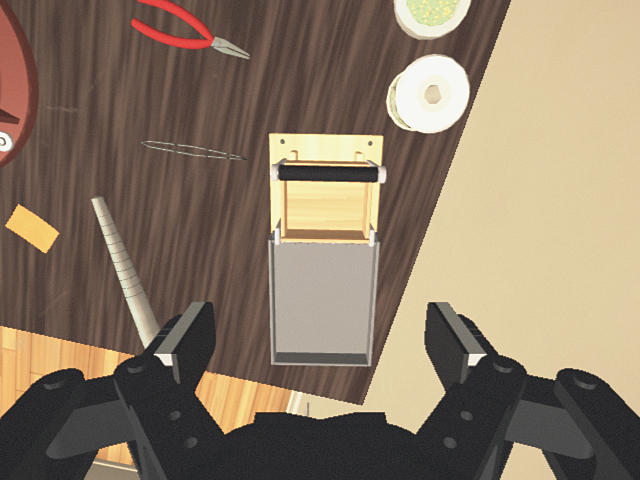

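View pics/w1.png

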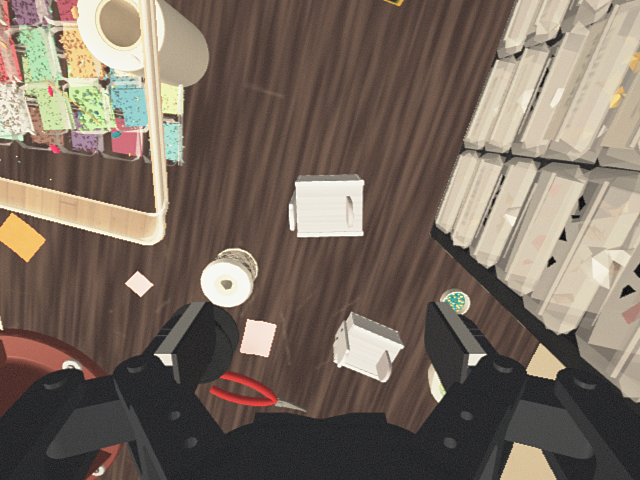

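w0 shows the roller at about (330,173), pocket at (327,210) and tray at (322,303). w1 shows the tall can's top at about (330,208) with the tongue on the left at (292,215), and the low can at (368,347). Next I'll measure by masks.

```bash
python3 - <<'E'
from h import *
top=cv2.imread("pics/top0.png");w0=cv2.imread("pics/w0.png");w1=cv2.imread("pics/w1.png")
Kt=cam("top");K0=cam("",np.load("w0.npy",allow_pickle=True).item());K1=cam("",np.load("w1.npy",allow_pickle=True).item())
def blob(im,roi,f,name,show=True):
    x,y,w,h=roi;c=im[y:y+h,x:x+w].astype(int);m=f(c).astype(np.uint8)
    n,l,s,ce=cv2.connectedComponentsWithStats(m);i=1+np.argmax(s[1:,4])
    r=cv2.minAreaRect(np.argwhere(l==i)[:,::-1].astype(np.float32));b=cv2.boxPoints(r)+[x,y]
    print(name,s[i],ce[i]+[x,y],b.round(1).tolist());return b,ce[i]+[x,y]
sat=lambda c:c.max(2)-c.min(2)
dark=lambda c:c.max(2)<55
grey=lambda c:(sat(c)<22)&(c.max(2)>95)&(c.max(2)<190)
for nm,im,K,rr,tr in(("top",top,Kt,(385,195,22,60),(425,190,105,85)),("w0",w0,K0,(270,160,120,28),(262,230,125,145))):
    b,c=blob(im,rr,dark,nm+" roller")
    print("  roller",on_plane(K,*c,.135),[on_plane(K,*p,.135).round(4).tolist() for p in b])
    b,c=blob(im,tr,grey,nm+" tray")
    print("  tray floor/rim",on_plane(K,*b.mean(0),.009),[on_plane(K,*p,.033).round(4).tolist() for p in b])
wh=lambda c:(sat(c)<30)&(c.max(2)>150)
for nm,im,K,r in(("top",top,Kt,(175,228,45,50)),("w1",w1,K1,(280,165,95,80))):
    b,c=blob(im,r,wh,nm+" can")
    print("  can z.053",[on_plane(K,*p,.053).round(4).tolist() for p in b])
o=np.zeros((600,800,3),np.uint8)
r=lambda i,x,y,w,h,s:cv2.resize(i[y:y+h,x:x+w],None,fx=s,fy=s,interpolation=cv2.INTER_NEAREST)
o[:400,:500]=r(w1,280,165,100,80,5); o[:250,520:770]=r(top,175,228,50,50,5)
p=r(w0,260,125,135,66,5)[:, :800]
o[400:600,:405]=r(w0,260,125,135,66,3)[:200-2].copy() if 0 else cv2.resize(r(w0,260,125,135,125,3),(405,375))[:200]
p=r(w0,260,185,135,66,3);o[400:598,405-5:800]=p[:,:400]
cv2.imwrite("pics/c2.png",o)
E
```

```text
top roller [ 11   7   7  43 249] [398.68674699 223.34939759] [[396.0, 202.0], [402.0, 202.0], [402.0, 244.0], [396.0, 244.0]]
  roller [ 0.43886765 -0.09992344  0.135     ] [[0.4774, -0.095, 0.135], [0.4775, -0.1058, 0.135], [0.4018, -0.1059, 0.135], [0.4017, -0.0952, 0.135]]
top tray [89 57  1 16 16] [514.  254.5] [[514.0, 262.0], [514.0, 262.0], [514.0, 247.0], [514.0, 247.0]]
  tray floor/rim [ 0.38914939 -0.35413431  0.009     ] [[0.3735, -0.345, 0.033], [0.3735, -0.345, 0.033], [0.4033, -0.3453, 0.033], [0.4033, -0.3453, 0.033]]
w0 roller [  9   5  99  17 746] [328.69034853 171.72386059] [[278.8, 179.0], [279.1, 164.9], [377.1, 167.0], [376.8, 181.2]]
  roller [ 0.43897326 -0.09983324  0.135     ] [[0.3982, -0.1057, 0.135], [0.3988, -0.0943, 0.135], [0.4782, -0.0962, 0.135], [0.4784, -0.1076, 0.135]]
w0 tray [   6    1  113  136 6179] [323.31040621 292.87797378] [[265.5, 364.7], [268.2, 230.9], [380.2, 233.1], [377.5, 366.9]]
  tray floor/rim [ 0.43524755 -0.27714036  0.009     ] [[0.3607, -0.359, 0.033], [0.3722, -0.1787, 0.033], [0.5011, -0.1817, 0.033], [0.5061, -0.3628, 0.033]]
top can [   7    9   32   35 1013] [196.92596249 254.03455084] [[182.0, 237.0], [213.0, 237.0], [213.0, 271.0], [182.0, 271.0]]
  can z.053 [[0.4148, 0.3083, 0.053], [0.4155, 0.2483, 0.053], [0.3496, 0.2468, 0.053], [0.349, 0.3066, 0.053]]
w1 can [   9    9   76   64 3838] [327.18577384 208.19150599] [[287.5, 176.0], [363.8, 173.7], [365.6, 235.1], [289.4, 237.4]]
  can z.053 [[0.3453, 0.3097, 0.053], [0.4142, 0.3115, 0.053], [0.4179, 0.2537, 0.053], [0.3453, 0.2516, 0.053]]
```

View pics/c2.png

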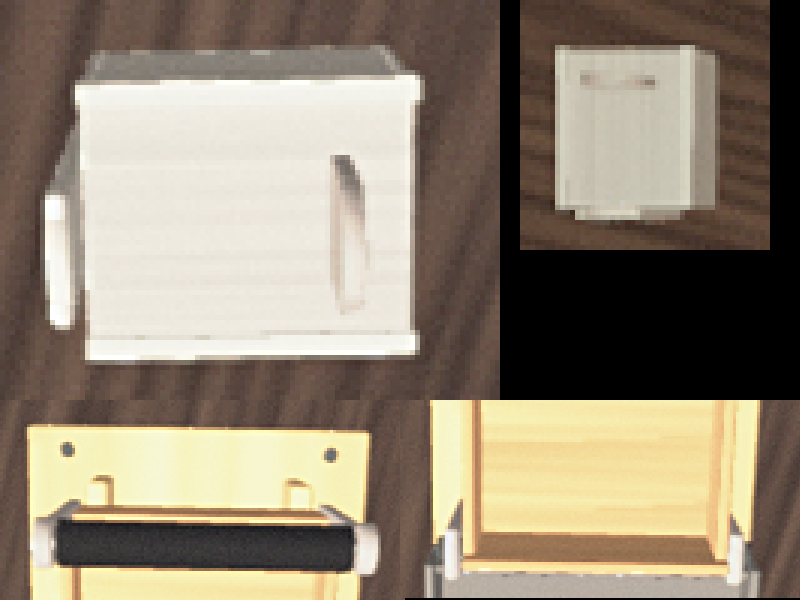

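Crop: in w1 the rim corners are at about (295.4,182), (364.4,181), (364,235.6) and (297,237), and the shaded +y face is excluded. In w0 the front pocket-floor edge is near row 229.

```bash
python3 - <<'E'
from h import *
Kt=cam("top");K0=cam("",np.load("w0.npy",allow_pickle=True).item());K1=cam("",np.load("w1.npy",allow_pickle=True).item())
P=np.array([on_plane(K1,*p,.054) for p in((295.4,182),(364.4,181),(364,235.6),(297,237))]);print(P.round(4),P.mean(0))
P=np.array([on_plane(Kt,*p,.054) for p in((182,237),(210,237),(210,270),(182,270))]);print(P.round(4),P.mean(0))
# fin top (crop 349,310 / 340,160) & tongue top (55,195)-(62,325)
for n,p,z in(("fin",(363,245),.086),("fin",(350,305),.086),("tongue",(53,197),.086),("tongue",(62,325),.086)):
    print(n,on_plane(K1,280+p[0]/5,165+p[1]/5,z))
print("front floor",on_plane(K0,286.7,229.3,.049),on_plane(K0,364,229.3,.049))
print("tray/front",on_plane(K0,322,303,.009))
for p,z in(((322.5,203.5),.139),((333,173),.135)):print(on_plane(K0,*p,z))
E
```

```text
[[0.3523 0.3044 0.054 ]
 [0.4148 0.3051 0.054 ]
 [0.4162 0.2535 0.054 ]
 [0.3526 0.2523 0.054 ]] [0.38400005 0.27883641 0.054     ]
[[0.4148 0.308  0.054 ]
 [0.4154 0.2539 0.054 ]
 [0.3515 0.2524 0.054 ]
 [0.351  0.3064 0.054 ]] [0.38314783 0.28018102 0.054     ]
fin [0.40189463 0.28205621 0.086     ]
fin [0.39994193 0.27162774 0.086     ]
tongue [0.35004379 0.29039711 0.086     ]
tongue [0.35098794 0.26824008 0.086     ]
front floor [ 0.39511948 -0.17239383  0.049     ] [ 0.48023869 -0.17262225  0.049     ]
tray/front [ 0.43413892 -0.28301236  0.009     ]
[ 0.43390055 -0.12524521  0.139     ]
[ 0.44248531 -0.10087055  0.135     ]
```

```bash
python3 - <<'E'
from h import *
x,y=.3756,.2795
robot.line_to([x,y,.20]);print(robot.line_to([x,y,.131],vel=.07,guard=10))
robot.set_gripper(.045);robot.pause(.2);s=robot.observe();print("w",s["gripper_width"],s["ft_force"],s["tool_pos"])
robot.line_to([x,y,.30],vel=.12)
robot.pause(.2);s=robot.observe();print("w",s["gripper_width"],s["ft_force"],s["time"])
c=robot.get_calibration("wrist");np.save("w2.npy",c,allow_pickle=True)
im=robot.grab_frame("wrist");sd=robot.grab_frame("side");cv2.imwrite("pics/g_raw.png",im)
cv2.imwrite("pics/g.png",np.hstack([cv2.resize(im[100:480,120:520],(480,456)),cv2.resize(sd[150:400,250:420],(310,456))]))
E
```

```text
False
w 0.05214117310752394 [-0.88094903 -0.04667347  5.94245063] [0.37625016 0.27968463 0.13207919]
w 0.05193032252975721 [ 0.21004052  0.11150008 -3.83860512] 8.1917
```

View pics/g.png

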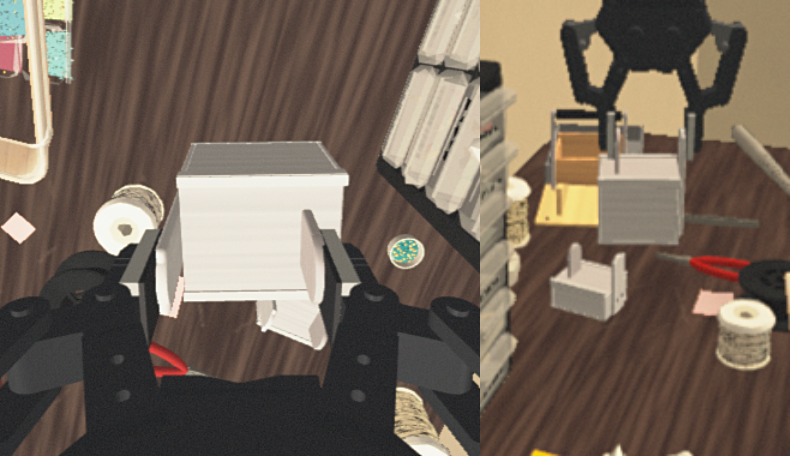

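Can is lifted level and shut with both pads on tongue and fin. Next: carry it to the pocket and set it down.

```bash
python3 - <<'E'
from h import *
X,Y=.430,-.139
robot.line_to([X,Y,.30],vel=.15);robot.pause(.2)
print(robot.line_to([X,Y,.195],vel=.1,guard=6),robot.line_to([X,Y,.179],vel=.03,guard=4))
s=robot.observe();print(s["tool_pos"],s["ft_force"],s["gripper_width"])
robot.set_gripper(.072);robot.pause(.4)
s=robot.observe();print(s["tool_pos"],s["ft_force"],s["gripper_width"])
robot.line_to([X,Y,.33],vel=.12);robot.set_gripper(0);robot.pause(.1)
c=robot.get_calibration("wrist");np.save("w3.npy",c,allow_pickle=True)
im=robot.grab_frame("wrist");tp=robot.grab_frame("top");cv2.imwrite("pics/p_raw.png",im)
cv2.imwrite("pics/p.png",np.hstack([im[100:400,200:460][:, :].repeat(2,0).repeat(2,1)[:600],cv2.resize(tp[190:270,370:450],(270,600))]))
print(robot.observe()["time"])
E
```

```text
False True
[ 0.42994089 -0.13893117  0.18116121] [-1.79328871  0.89384558  3.80630075] 0.05207110405577108
[ 0.42949534 -0.13865666  0.18036253] [ 0.25022552  0.24945351 -0.60132142] 0.07181180154544672
16.1417
```

View pics/p.png

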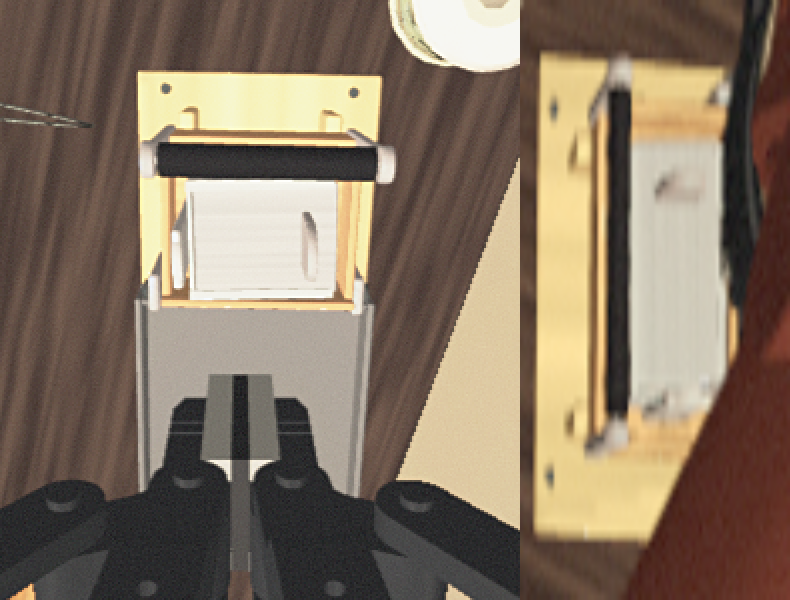

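Can stands upright in the pocket, cover shut, clear of all walls. Next, slide the cover open.

```bash
python3 - <<'E'
from h import *
X,Y=.4297,-.139
print(robot.line_to([X,Y,.188],vel=.09,guard=4),robot.observe()["ft_force"])
print(robot.line_to([X+.055,Y,.188],vel=.05,guard=4),robot.observe()["tool_pos"])
print(robot.line_to([X+.071,Y,.188],vel=.025,guard=2.5))
s=robot.observe();print(s["tool_pos"],s["ft_force"]);robot.pause(.3)
robot.line_to([s["tool_pos"][0]-.004,Y,.188],vel=.05)
robot.line_to([s["tool_pos"][0]-.004,Y,.33],vel=.15);robot.pause(.1)
im=robot.grab_frame("wrist");tp=robot.grab_frame("top")
cv2.imwrite("pics/o.png",np.hstack([im[100:400,160:420].repeat(2,0).repeat(2,1),cv2.resize(tp[180:260,370:450],(270,600))]))
print(robot.observe()["time"])
E
```

```text
False [-0.45127418 -0.66475012 -0.70219144]
False [ 0.4845271  -0.13899653  0.18800987]
False
[ 0.50060382 -0.13896585  0.18789188] [-1.45497405 -0.20927723 -0.70656694]
21.7583
```

View pics/o.png

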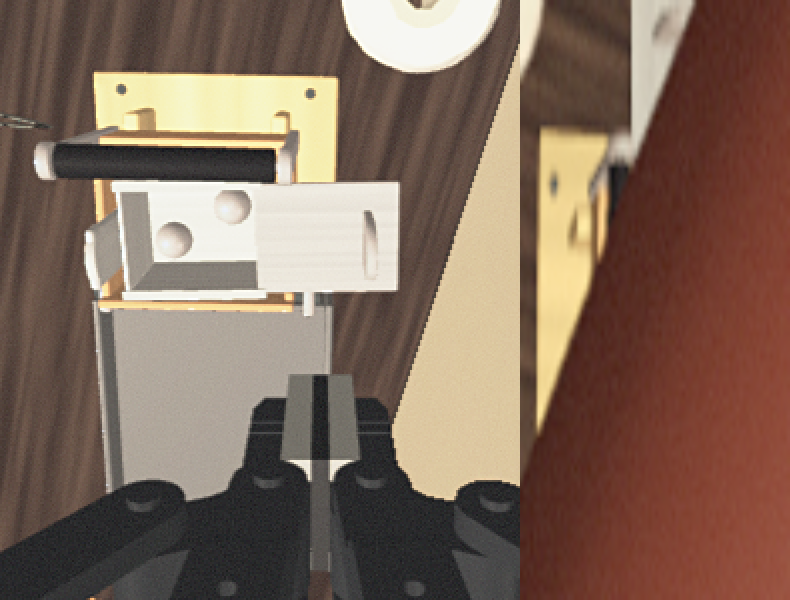

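Cover is aside by about 57 mm (left edge at 257 px against 122 shut, 2.3 px/mm), with both balls visible. Next, push the roller.

```bash
python3 - <<'E'
from h import *
X=.4385
robot.line_to([X,-.05,.30],vel=.15)
print(robot.line_to([X,-.05,.1915],vel=.12,guard=6))
for y in(-.10,-.15,-.197):
    g=robot.line_to([X,y,.1915],vel=.05,guard=25);s=robot.observe();print(g,s["tool_pos"],s["ft_force"])
robot.pause(2.5);s=robot.observe();print(s["ft_force"])
print(robot.line_to([X,-.197,.33],vel=.1,guard=10))
robot.line_to([X,-.05,.36],vel=.15);robot.pause(.5)
im=robot.grab_frame("wrist");np.save("w4.npy",robot.get_calibration("wrist"),allow_pickle=True);cv2.imwrite("pics/e_raw.png",im)
cv2.imwrite("pics/e.png",im[80:480].repeat(1,0)[:, :]);print(robot.observe()["time"],robot.observe()["ft_force"])
E
```

```text
False
False [ 0.43843093 -0.09983578  0.19143291] [-0.85459085  2.13371277  0.29046328]
False [ 0.43852625 -0.14989414  0.19151819] [-0.22651457  0.61852371  0.48243744]
False [ 0.43851187 -0.19695063  0.19148773] [-0.38015141 -1.34940323 -0.5259313 ]
[-0.20542139 -0.68341986 -0.76141721]
False
32.8167 [ 0.57404178  0.19508202 -0.27035652]
```

View pics/e.png

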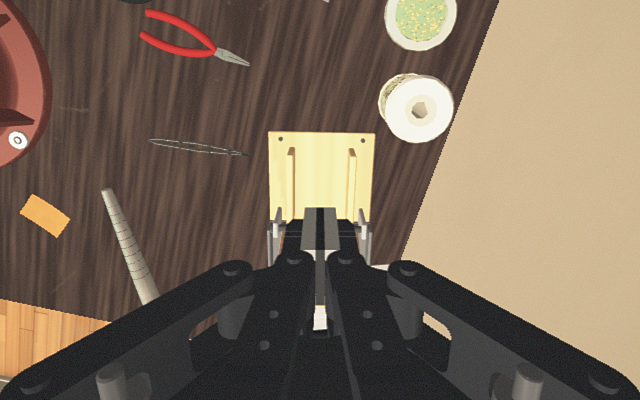

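The cradle has tipped off its base, but the fingers hide the tray. I'll return to the start pose and check from the top and wrist cameras.

```bash
python3 - <<'E'
from h import *
robot.goto_joints([-77.103, 5.964, 5.575, 89.605, 0, 77.527]);robot.pause(.3)
tp=robot.grab_frame("top");w=robot.grab_frame("wrist");sd=robot.grab_frame("side");cv2.imwrite("pics/f_top.png",tp)
o=np.zeros((600,800,3),np.uint8)
o[:320,:520]=cv2.resize(tp[190:270,385:515],(520,320));o[330:570,:320]=cv2.resize(w,(320,240));o[330:590,340:730]=cv2.resize(sd[200:330,240:435],(390,260))
o[:320,530:790]=cv2.resize(tp[195:279,175:243],(260,320))
cv2.imwrite("pics/f.png",o)
K=cam("top");T=np.array([.437,-.278])
print(robot.observe()["time"],[proj(K,[T[0]+a,T[1]+b,.009]).round(1).tolist() for a in(-.061,.061) for b in(-.081,.081)])
a=cv2.imread("pics/top0.png");d=cv2.absdiff(a,tp)[205:265,260:310].max(2);print("lowcan diff",d.max(),(d>25).sum())
E
```

```text
35.175 [[516.5, 261.0], [436.9, 260.2], [515.8, 201.3], [436.7, 200.3]]
lowcan diff 17 0
```

View pics/f.png

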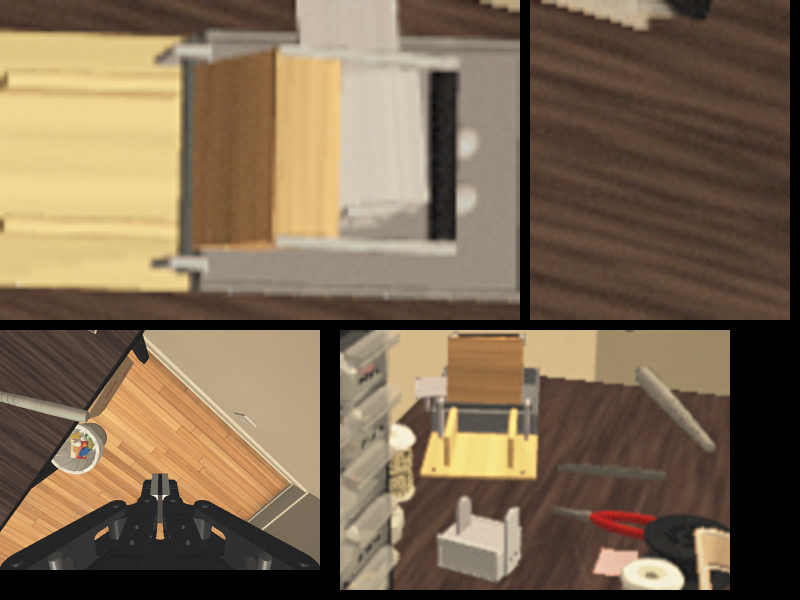

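Both balls lie on the tray floor, at about (467,143) and (467,198) in the crop. The cover is still open and the low can is untouched. I'll confirm the tilt angle and that everything is at rest, then hand in.

```bash
python3 - <<'E'
from h import *
robot.pause(3);tp=robot.grab_frame("top");a=cv2.imread("pics/f_top.png")
print("moved px",(cv2.absdiff(a,tp)[185:275,380:530].max(2)>25).sum())
m=tp[203:252,480:505].max(2)<55;ys,xs=np.nonzero(m);K=cam("top");print("roller px",xs.mean()+480,ys.mean()+203,xs.min()+480,xs.max()+480)
h=np.array([.438,-.182,.045])
for t in(1.3,1.5,1.6,1.7,1.8,1.85,1.9):
    A=np.arctan2(.09,.082)+t;r=np.hypot(.09,.082);print(t,proj(K,h+[0,r*np.cos(A),r*np.sin(A)]).round(1))
for p in((467,143),(467,198)):print("ball-tray",on_plane(K,385+p[0]/4,190+p[1]/4,.018)[:2]-[.437,-.278])
E
```

```text
moved px 0
roller px 495.41796875 228.72265625 492 498
1.3 [482.5 224.1]
1.5 [490.6 225. ]
1.6 [493.6 225.4]
1.7 [495.9 225.9]
1.8 [497.5 226.4]
1.85 [498.  226.6]
1.9 [498.4 226.9]
ball-tray [ 0.00970305 -0.04852968]
ball-tray [-0.01813027 -0.04827854]
```

The tilt estimate is sensitive to calibration, at about 1.68 rad. A second view from the front lets me triangulate the roller.

```bash
python3 - <<'E'
from h import *
robot.move_pose([.42,-.40,.36],[180,0,-90]);robot.pause(.2)
c=robot.get_calibration("wrist");im=robot.grab_frame("wrist");cv2.imwrite("pics/v.png",im);K=cam("",c);Kt=cam("top")
print("expect",proj(K,[.438,-.285,.1]),robot.observe()["time"])
u,v=proj(K,[.438,-.285,.1]).astype(int);m=(im[v-40:v+40,u-25:u+25].max(2)<55).astype(np.uint8)
n,l,s,ce=cv2.connectedComponentsWithStats(m);print(s[1:]+[u-25,v-40,0,0,0],ce[1:]+[u-25,v-40])
for A in(1.5,1.6,1.7,1.8,1.85):
    a=np.arctan2(.09,.082)+A;r=np.hypot(.09,.082);print(A,proj(K,[.438,-.182+r*np.cos(a),.045+r*np.sin(a)]).round(1))
E
```

```text
expect [301.40022356 320.71251663] 41.7333
[[316 288   8  42 289]
 [276 300  26  16 189]
 [276 316  39  44 948]
 [314 345   1   2   2]
 [325 345   1   1   1]
 [314 350   1   2   2]
 [314 353   1   1   1]
 [325 356   1   1   1]
 [325 358   1   2   2]] [[319.77854671 309.48096886]
 [291.69312169 308.12169312]
 [292.88607595 341.10970464]
 [314.         345.5       ]
 [325.         345.        ]
 [314.         350.5       ]
 [314.         353.        ]
 [325.         356.        ]
 [325.         358.5       ]]
1.5 [300. 356.]
1.6 [300.4 343.1]
1.7 [300.7 331.1]
1.8 [301.1 320.1]
1.85 [301.3 315. ]
```

View pics/v.png

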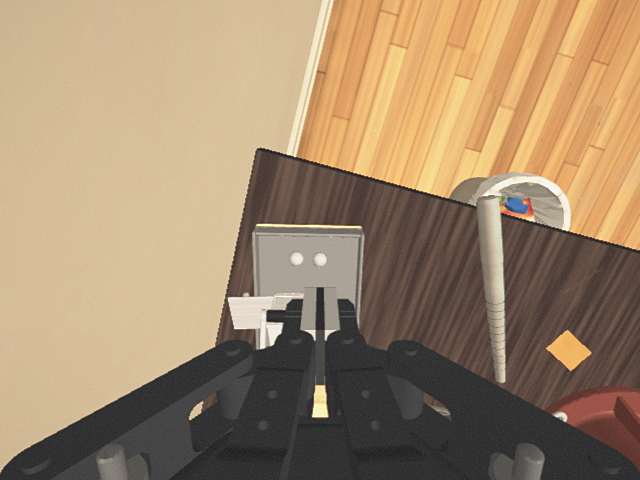

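From the front, the visible roller end sits at row ~316, which matches a tilt of 1.84 rad (predicted 315 at 1.85 and 343 at 1.6). Both balls are in the tray at (296,259) and (320,260), and the cover is still aside. Handing in.

```bash
python3 -c "
from plant import robot
robot.job_done()"
```

```text
the job is handed in; nothing more can be done
```

I emptied the taller can into the grey tray and handed the job in at about 42 s of the 69 s limit; no verdict was reported.

I pinched the can by tongue and fin (finger opening 52 mm, 54 mm nominal) and set it upright in the pocket, still shut. I then slid the cover about 57 mm aside and pushed the roller until the cradle tipped over.

**Last checks:**
- **Balls:** both lie on the tray floor. From the top camera they are at about (+10, -49) and (-18, -48) mm from the tray centre, well inside the walls.
- **Cover:** still clearly aside in the final pictures. The 57 mm is a pixel estimate taken before tipping and was not re-measured after.
- **Lower can:** its area in the top image shows no change from the start.
- **At rest:** no pixels changed in the cradle and tray area over a 3 s wait, and the arm was clear of everything.

**One disagreement:** the two cameras gave different cradle tilts. The top view suggested about 1.68 rad, within calibration error. The front wrist view gave about 1.84 rad, read by eye because the fingers hid part of the roller and its mask merged with them. Both are above the required 1.6 rad.

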